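# Unlock the retaining bar and open the tilting fittings bin

## Task

Free the grey tilting bin: squeeze in the two spring buttons that stick out through the slot on the front and back of the aluminium retaining bar, and slide the bar's outer tube to the left off the bin until the buttons pop fully out through its pair of round holes, stopping there without forcing the tube against them. Tug the tube back towards the bin, firmly enough to feel that the buttons hold it. Then swing the bin forward onto its stop so that it stays open with all its fittings in it, and leave the other things on the shelf where they are.

Things in the scene. Friction and masses are not known exactly. Their poses are not given: they have to be found in the camera images.
- cradle: Grey folded-steel stand fixed to the shelf; carries bin and bar. Origin on the shelf under the bin; x points away from the front, y to the left along the bar, z up. Base plate 4 mm thick, x -90 to 70, y -82 to 287. Bin between cheeks at y -52 and 52. Bar axis runs along y at x -63, z 85; inner steel tube (22 mm square, fixed) from y 75 to a clamp and upright at y 271 to 285, clamped by hand, so up to 7 mm off along y.
- sleeve: Sliding outer tube of the bar: aluminium, 28 mm square, 2.5 mm wall, 188 mm long along cradle y, axes as cradle. Origin on its axis at the middle of a 30 mm long slot through its front and back walls, where the buttons stick out at the start; ends at y +30 and -158. A pair of 15.5 mm round holes, one in each wall, lies at y -120 (nearer its right end); the buttons shall end in these.
- sleeve_slot (a point): Point on the tube's axis at the middle of the slot; moves with the tube.
- sleeve_tip (a point): Right-hand end of the outer tube, on its axis; crosses the bin's front at the start.
- bar_slide (a joint): Travel of the outer tube, m: 0 at the start (across the bin), grows to the left (cradle +y). The holes meet the buttons somewhere from 0.112 to 0.128, new each time; end stop at 0.140. Drag about 6 N, up to 15 N more while the slot's right end pushes the squeezed buttons under the wall (first 5 to 25 mm). Popped out, the buttons lock it within 1 mm; they bear 12 N each, so pull at most 25 N on the locked tube. A tug of 12 to 20 N proves the lock.
- front_press (a joint): How far the front (robot side) spring button is pressed, m: 0 out and 5 mm proud of the tube, 0.005 flush with its outside, 0.0075 or more under the tube's wall. Spring 1.5 N out, 2.5 N flush. Steel dome of radius 7 mm in the fixed inner tube, at cradle y 95 give or take 7 mm, on the bar's axis height. Held flush by flat pads it lets the tube slide; then the wall keeps it in till it pops out at a hole.
- back_press (a joint): How far the back spring button is pressed, m; directly opposite the front one, with the same values. The two together measure 38 mm over their domes when out.
- bin: Grey polypropylene open-topped bin, outside 100 (x) x 90 (y) x 95 mm, walls 4 mm, with a pull lip 11 mm deep and 70 mm wide along the front top edge. Origin under its centre; axes as cradle when shut, then 28 mm over the shelf.
- bin_front_rim (a point): Middle of the front wall's top edge (123 mm over the shelf when shut).
- bin_floor (a point): Centre of the bin's inner floor.
- bin_pivot (a point): Point on the bin's pivot axis, midway between the cheeks, 34 mm over the shelf. The axis runs along cradle y.
- bin_tilt (a joint): Tilt of the bin in rad: 0 shut, grows as its top swings forward (cradle -x), stop at 0.60. Moves easily (about 1 to 2 N at the rim); beyond about 0.4 it falls forward by itself and stays. The bar in front of it stops it at about 0.08.
- tee: Copper pipe tee lying in the bin, 54 mm long, 25 mm thick. Origin on its underside.
- bushing_a: Zinc reducer bushing in the bin, 31 mm hexagon foot, 21 mm high. Origin on its underside.
- bushing_b: The second zinc reducer bushing in the bin, same size.
- end_cap: Chrome end cap in the bin, 25 mm diameter, 19 mm high. Origin on its underside.
- spring_clamp: Bystander: black nylon spring clamp lying on the shelf in front of the bin, about 120 x 55 mm, 18 mm high.
- pipe_clamp: Bystander: two-bolt steel pipe clamp standing on its edge to the right of the bin, 78 x 45 mm, 20 mm high.
- coupling: Bystander: copper coupling, 38 mm diameter, 36 mm high, standing behind the bar's left part.
There are look-alikes about, which are no part of the job. Leave any pink look-alike of the bushing_b alone. Leave any red look-alike of the tee alone.

How it is judged:
On the way, in this order (a step that is already met when the one before it is completed fails the run):
1. the outer tube is drawn left and both buttons stand fully out of its round holes, the bin still shut (value of joint bar_slide between 0.111 and 0.129 m and value of joint each of front_press, back_press below 0.002 m and value of joint bin_tilt below 0.2 rad), for 0.1 s.
2. the tube is tugged back towards the bin and the buttons hold it: the tube's wall left of the round holes bears on both popped-out buttons with more than 2 N each (all of step 1 and contact force between sleeve_c2 and front_button_c0 above 2 N and contact force between sleeve_c5 and back_button_c0 above 2 N), for 0.1 s.
At the end, for the whole second after the job is handed in: The tube stands 111 to 129 mm left of its start with both buttons out of its round holes (pressed less than 2 mm); the bin rests open, tilted more than 0.55 rad (stop at 0.60), with the tee, both bushings and the cap in it (value of joint bar_slide between 0.111 and 0.129 m and value of joint each of front_press, back_press below 0.002 m and value of joint bin_tilt above 0.55 rad and linear speed of bin below 0.01 m/s and distance between each of tee, bushing_a, bushing_b, end_cap and bin_floor below 0.085 m); the robot touches nothing.
It fails at once if the tube is forced against the front button with more than 12 N (contact force between sleeve and front_button_c0 above 12 N).
It fails at once if the tube is forced against the back button with more than 12 N (contact force between sleeve and back_button_c0 above 12 N).
It fails at once if the spring clamp is moved more than 20 mm (distance of spring_clamp from where it was at the start of the episode above 0.02 m).
It fails at once if the pipe clamp is moved more than 20 mm (distance of pipe_clamp from where it was at the start of the episode above 0.02 m).
It fails at once if the coupling is moved more than 20 mm (distance of coupling from where it was at the start of the episode above 0.02 m).
It also fails if it takes over 54 s, if anything falls off the work surface, if the arm or the gripper's body presses on something with over 40 N, if the wrist force passes 120 N, or if a joint passes its speed limit or range.

## Robot

A 6-joint arm with a two-finger parallel gripper is mounted at the origin on the work surface. World frame = base frame: x ahead of the robot, y to its left, z up, the work surface at z = 0. Lengths are in m, angles in rad, forces in N, time in s.
With the tool pointing down it reaches from about 0.25 to 0.725 m from the base axis. Payload 4 kg.
Tool frame: the origin (TCP) lies on the centre line of the jaws, within the pads' length; the fingertips stand 11 mm ahead of it and the grasp point (between the pads) lies 8 mm behind it; z points along the fingers, x is the direction in which the jaws open and shut, and the axes are right-handed (so a half turn about z gives the same grasp; the last joint's range is limited). The gripper opens to 85 mm and grips with 20 to 120 N. Pads are 22 mm wide; open, the fingers measure 114 mm over their backs; the gripper's body (76 mm by 85 mm) begins 54 mm behind the grasp point. The pads swing forward as they close: fully open they stand 13 mm farther back than shut.
Start: joints at [-1.329, 0.241, 0.005, 1.335, 0, 1.571], TCP at [0.12, -0.485, 0.242] pointing down, gripper open.
Joint ranges: [-2.72, 2.72], [-1.05, 1.87], [-1.09, 1.28], [-1.99, 2.15], [-1.42, 1.44], [-3.14, 3.14]. Speed limits (rad/s): [2.79, 2.79, 3.14, 3.14, 3.14, 3.14].

## Interface

Orientations are given as a unit quaternion [x, y, z, w].
In Python, from workcell import bot, viewer, order gives the robot as it stands. The module is installed in compiled form; this text tells all that it offers.
- The arm moves only by the tool send_rows, never from a script. Its argument "increments" is a list that holds one entry, the list of rows, each a list of 4 numbers: the shift along the tool's x, y, z in m, then the turn about the tool's z in degrees. A call has exactly 8 rows; each row shifts and turns the pose as measured when the row begins, along the tool's axes as they then stand; what a row does not reach is not made up. A row lasts 1/10 s, in which the tool goes at most 50 mm and 8.59 degrees, less where a joint would pass 70% of its speed; a pose out of reach is approached as far as the arm can. A call is refused whole if a number of a shift passes 0.05 or a number of a turn 8.59, either way. A call with a gripper value outside its range is refused whole. "hand" is the closure, from -1 (fully open) to 1 (shut), so that 0 is half open, set as the call begins (left out, the last holds). The fingers move at their own pace and stop on an object; the grip force is fixed at half the most. Time passes only in rows, so rows that do not move let the fingers close, or fill a call up. It gives the time, the measured TCP pose, the force and the opening at its end, in the units of the state.
- bot.get_obs(): the state, without advancing time (a new reading comes with each control period).
- viewer.camera(name): name is "scene" or "top"; returns a dict with "image" (384x512x3 uint8, red, green, blue), "range_z" (384x512 float32, m along the optical axis (not along the pixel's ray), 0 where there is no reading), "camera_matrix" (3x3 intrinsics, pixels), "eye" and "rotation" of the camera in the world. Camera axes: x right, y down, z forward; pixel columns grow to the right and rows downward; lengths in m; the calibration is good to about 2 mm. A picture is of the moment at which its call begins.
- order.job_done(): hands the job in, once; it reports no verdict.
The state is a dict: "clock": time; "joint_pos": joint angles; "joint_vel": joint speeds; "tau": joint torques, N m; "eef_pos": TCP position; "tool_rot": TCP orientation; "ft_force": force on the tool from outside, world axes, zero at the start; "ft_torque": the same for the moment, N m; "grip_width": finger opening in m.
Only numpy, scipy, OpenCV 4.12 (cv2) and the standard library are available. Lean on these libraries where they do the work, as an engineer would, in place of code of your own. Each camera call takes 0.05 s, during which the arm holds its last target.

## Working session

There is one attempt and no reset: what is moved stays moved. The work goes in short steps, Python scripts to look and compute and a tool call to move; the robot and the scene stay as the last step left them, time stands still between calls to the robot, and variables do not carry over. Pictures are saved under pics/ and viewed, and the job is handed in when it is done.

Besides the shell and the picture viewer there is one more tool, called after ">>>" as name(argument=value, ...), one argument or row to a line, values as JSON. send_rows: Moves the arm, as the interface text tells. Its arguments: {"type":"object","properties":{"increments":{"type":"array","items":{"type":"array","items":{"type":"array","items":{"type":"number"}}}},"hand":{"type":"number"}},"required":["increments"]}

```bash
mkdir -p pics; cat > h.py <<'E'
import numpy as np, cv2
from workcell import bot, viewer, order
def cam(n,save=None,scale=1.5):
    c=viewer.camera(n)
    if save: cv2.imwrite('pics/'+save,cv2.resize(c['image'][:,:,::-1],None,fx=scale,fy=scale,interpolation=cv2.INTER_CUBIC))
    np.savez('/tmp/'+n+'.npz',**{k:np.array(v) for k,v in c.items()})
    return c
def pts(c):
    z=c['range_z'];h,w=z.shape;K=c['camera_matrix'];u,v=np.meshgrid(np.arange(w),np.arange(h))
    p=np.stack([(u-K[0,2])/K[0,0]*z,(v-K[1,2])/K[1,1]*z,z],-1)
    return p@np.array(c['rotation']).T+np.array(c['eye'])
E
python3 - <<'E'
from h import *
for n in('scene','top'):
    c=cam(n,n+'0.png'); print(n,c['camera_matrix'],c['eye'],c['rotation'])
print(bot.get_obs())
E
```

```text
scene [[494.63161491   0.         262.95219853]
 [  0.         494.63161491 197.96416021]
 [  0.           0.           1.        ]] [1.20687086 0.22323747 0.64565418] [ 0.50238757  0.74546395 -0.36746724 -0.23844927]
top [[435.22659325   0.         262.21256125]
 [  0.         435.22659325 191.84591151]
 [  0.           0.           1.        ]] [ 0.52927308 -0.06024523  0.96430047] [-0.69880391  0.71430038 -0.02008446  0.03232144]
{'clock': 0.1, 'joint_pos': array([-1.32899589e+00,  2.41361184e-01,  3.87388002e-03,  1.33518108e+00,
        9.57570306e-07,  1.57080388e+00]), 'joint_vel': array([ 0.001376  , -0.00095576,  0.00249599,  0.00033169,  0.00031025,
       -0.00173243]), 'tau': array([ 1.58082053e-04, -3.73137760e+01,  2.53009933e+01,  1.08277670e-02,
        1.66420232e-06,  1.01568128e-05]), 'eef_pos': array([ 0.1195988 , -0.48493916,  0.24149588]), 'tool_rot': array([ 7.87223808e-01, -6.16666684e-01, -7.36572220e-04, -5.77588298e-04]), 'ft_force': array([-0.54665307, -0.26272447,  1.53933856]), 'ft_torque': array([-0.01091603, -0.03298265, -0.04222013]), 'grip_width': 0.08539929159804174}
```

```bash
sed -i "s/@np.array(c\['rotation'\]).T/@Rm(c).T/" h.py; cat >> h.py <<'E'
from scipy.spatial.transform import Rotation as Ro
def Rm(c): return Ro.from_quat(np.array(c['rotation'])).as_matrix()
E
python3 - <<'E'
from h import *
for n in('scene','top'):
    c=dict(np.load('/tmp/%s.npz'%n)); p=pts(c); print(Rm(c)); print(p[::48,::64,:].round(3).tolist())
E
```

```text
[[-0.38149736  0.57377906 -0.72473261]
 [ 0.92426823  0.22514912 -0.30827927]
 [-0.01371128 -0.78745505 -0.61621955]]
[[[0.255, -0.904, 0.273], [0.116, -0.825, 0.243], [-1.656, -1.967, -0.355], [-0.866, -1.0, -0.044], [-0.879, -0.681, -0.016], [-1.117, -0.456, -0.059], [0.127, 0.046, 0.332], [-1.756, 0.081, -0.181]], [[0.366, -0.826, 0.198], [0.08, -0.909, 0.083], [-1.537, -1.948, -0.645], [-0.235, -0.647, 0.004], [-0.87, -0.683, -0.232], [-1.166, -0.456, -0.308], [0.123, 0.059, 0.23], [-1.758, 0.136, -0.444]], [[0.348, -0.911, 0.047], [-0.243, -1.305, -0.297], [0.148, -0.646, 0.001], [0.091, -0.466, 0.006], [0.019, -0.298, 0.002], [-0.043, -0.126, 0.004], [0.009, 0.059, 0.061], [-0.175, 0.211, 0.002]], [[0.49, -0.788, 0.004], [0.43, -0.641, 0.002], [0.372, -0.492, 0.002], [0.314, -0.344, 0.002], [0.257, -0.197, 0.002], [0.202, -0.05, 0.003], [0.142, 0.094, 0.001], [0.087, 0.239, 0.001]], [[0.638, -0.64, 0.001], [0.587, -0.509, 0.001], [0.538, -0.377, 0.003], [0.608, -0.169, 0.11], [0.544, -0.073, 0.092], [0.509, 0.039, 0.099], [0.336, 0.134, 0.001], [0.284, 0.26, 0.0]], [[0.756, -0.
[... 1492 characters left out ...]
607, 0.255, 0.002], [0.604, 0.112, 0.003], [0.601, -0.031, 0.003], [0.596, -0.169, 0.031], [0.595, -0.313, 0.001], [0.591, -0.454, 0.0]], [[0.507, 0.542, -0.0], [0.504, 0.398, 0.0], [0.501, 0.255, 0.001], [0.501, 0.096, 0.096], [0.495, -0.028, 0.001], [0.492, -0.169, -0.0], [0.489, -0.309, -0.0], [0.486, -0.447, 0.002]], [[0.401, 0.538, 0.002], [0.398, 0.397, -0.001], [0.396, 0.254, 0.003], [0.393, 0.114, -0.001], [0.391, -0.026, 0.002], [0.388, -0.166, 0.0], [0.385, -0.305, -0.001], [0.383, -0.442, 0.001]], [[0.297, 0.538, -0.001], [0.296, 0.394, 0.003], [0.293, 0.254, 0.002], [0.29, 0.115, 0.001], [0.288, -0.024, -0.0], [0.285, -0.163, -0.001], [0.283, -0.3, 0.0], [0.281, -0.438, -0.001]]]
```

View pics/scene0.png

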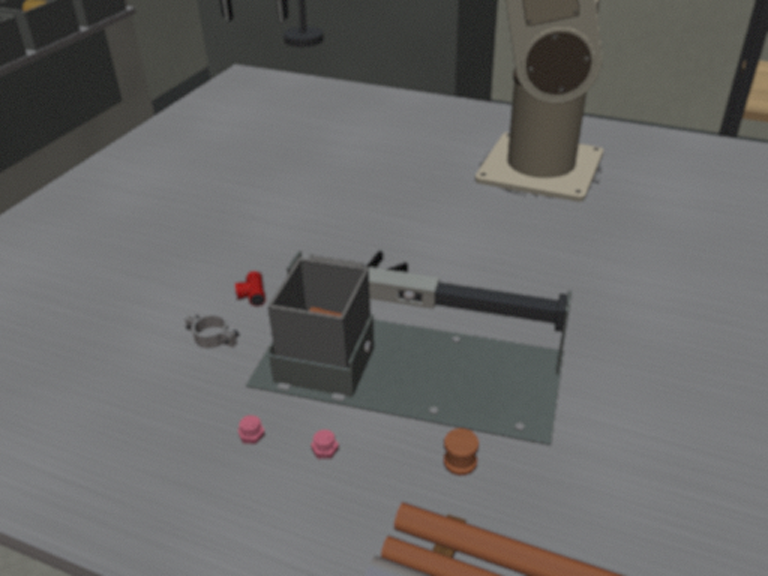

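View pics/top0.png

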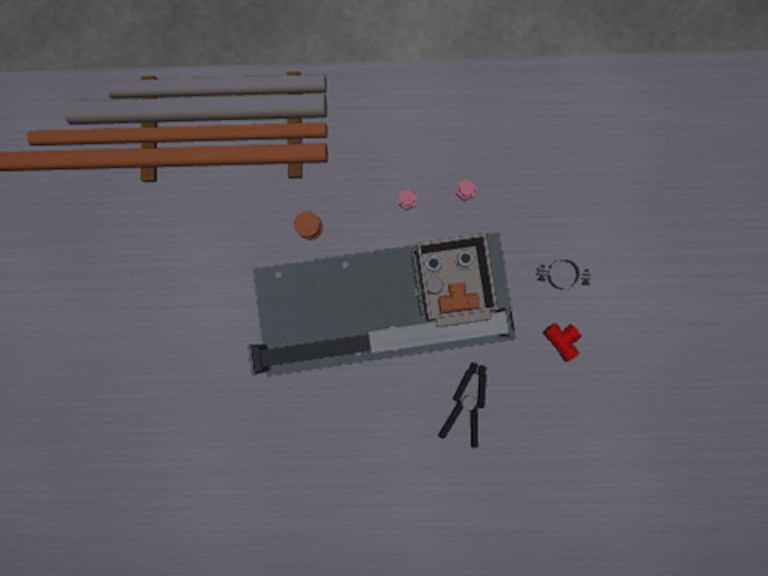

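```bash
python3 - <<'E'
from h import *
c=dict(np.load('/tmp/top.npz')); p=pts(c); z=p[...,2]; im=c['image'].astype(int)
g=im.sum(2)
reg=(p[...,0]>0.40)&(p[...,0]<0.60)&(p[...,1]>-0.2)&(p[...,1]<0.27)
m=reg&(abs(z-0.098)<0.007)&(p[...,0]<0.53)
br=m&(g>270); dk=m&(g<200)
for n,mm in(('sleeve',br),('inner',dk)):
    cn=cv2.connectedComponents(mm.astype(np.uint8))[1]
    k=np.argmax(np.bincount(cn[mm])); q=(cn==k)
    P=p[q]; r=cv2.minAreaRect((P[:,:2]*1000).astype(np.float32)); print(n,len(P),P[:,2].mean(),np.median(P[:,2]),r, cv2.boxPoints(r).round(1).tolist())
# base plate
m=(abs(z-0.004)<0.004)&(p[...,0]>0.38)&(p[...,0]<0.68)&(p[...,1]>-0.2)&(p[...,1]<0.28)&(im[...,1]>im[...,2]+2)
cn=cv2.connectedComponents(m.astype(np.uint8))[1];k=np.argmax(np.bincount(cn[m])); P=p[cn==k]
r=cv2.minAreaRect((P[:,:2]*1000).astype(np.float32)); print('plate',len(P),r,cv2.boxPoints(r).round(1).tolist())
for n in('scene','top'):
    i=c['image'] if n=='top' else np.load('/tmp/scene.npz')['image']
    s=(160,250,160,345) if n=='top' else (160,270,170,390)
    cv2.imwrite(f'pics/{n}_crop.png',cv2.resize(i[s[0]:s[1],s[2]:s[3],::-1],None,fx=3.6,fy=3.6,interpolation=cv2.INTER_CUBIC))
E
```

```text
sleeve 431 0.09911562821498632 0.09911851425770668 ((524.6233520507812, -90.68340301513672), (18.464391708374023, 156.0208282470703), 3.933419942855835) [[510.1000061035156, -13.5], [520.7999877929688, -169.10000610351562], [539.2000122070312, -167.89999389648438], [528.5, -12.199999809265137]]
inner 889 0.0967346573051766 0.09635649435676752 ((515.9697875976562, 65.84373474121094), (35.898624420166016, 155.09967041015625), 8.957355499267578) [[486.20001220703125, 139.6999969482422], [510.29998779296875, -13.600000381469727], [545.7999877929688, -8.0], [521.5999755859375, 145.1999969482422]]
plate 3 ((677.4254760742188, 80.25857543945312), (3.0477585792541504, 1.645275354385376), 61.03765106201172) [[676.0, 79.30000305175781], [677.4000244140625, 78.5], [678.9000244140625, 81.19999694824219], [677.4000244140625, 82.0]]
```

```bash
ls pics
```

```text
scene0.png
scene_crop.png
top0.png
top_crop.png
```

View pics/scene_crop.png

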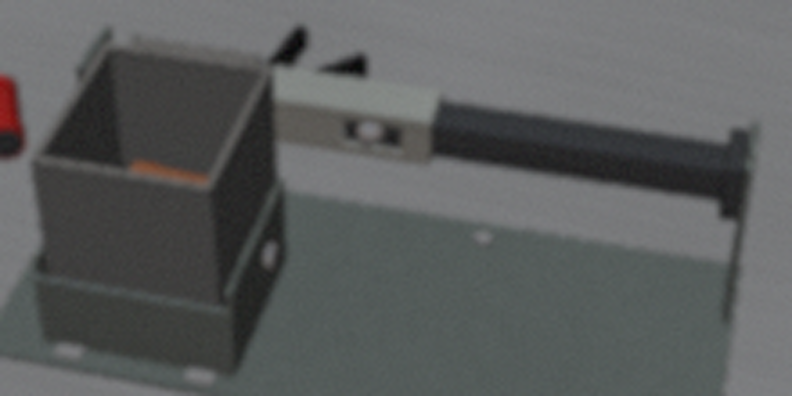

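View pics/top_crop.png

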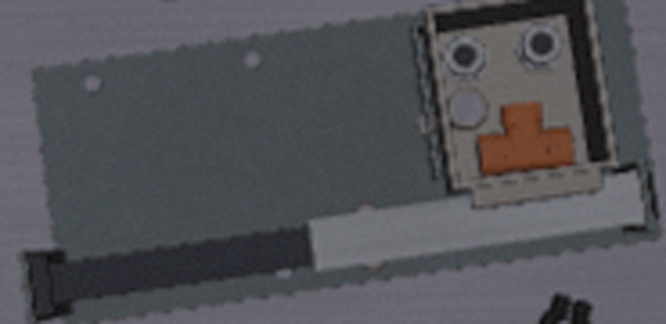

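```bash
python3 - <<'E'
from h import *
c=dict(np.load('/tmp/top.npz')); p=pts(c); z=p[...,2]; im=c['image'].astype(int); g=im.sum(2)
K=c['camera_matrix'];R=Rm(c);e=c['eye']
def ray(c,u,v,h):
    d=Rm(c)@[(u-c['camera_matrix'][0,2])/c['camera_matrix'][0,0],(v-c['camera_matrix'][1,2])/c['camera_matrix'][1,1],1]
    return c['eye']+d*(h-c['eye'][2])/d[2]
A=[]
for u in range(182,285,4):
    col=[v for v in range(205,250) if abs(z[v,u]-.098)<.006]
    lo,hi=ray(c,u,min(col)-.5,.098),ray(c,u,max(col)+.5,.098); A.append(((lo+hi)/2)[:2].tolist()+[(lo-hi)[0]]); 
A=np.array(A); 
for a in A: print(a.round(4))
f=np.polyfit(A[:,1],A[:,0],1); print('x=',f,'yaw',np.degrees(np.arctan(-f[0])), 'res',(A[:,0]-np.polyval(f,A[:,1])).round(4))
s=dict(np.load('/tmp/scene.npz'))
# intersect scene ray for back button dome w/ z .085
print('button z.085 scene',ray(s,272.8-.5,196.1-.5,.085))
for u,v in((375,264),(366,209)): print('top btn',ray(c,160+u/3.6-.5,160+v/3.6-.5,.085))
print('sleeve left end top', ray(c,160+311/3.6-.5,160+242/3.6-.5,.099))
print('right end',ray(c,160+646/3.6,160+198/3.6,.099), 'plate corners',[ray(c,160+a/3.6,160+b/3.6,.004).round(4) for a,b in((35,68),(640,0),(660,237),(62,320))])
E
```

```text
[0.5074 0.1154 0.0218]
[0.5082 0.1074 0.0237]
[0.5091 0.0994 0.0218]
[0.5109 0.0914 0.0218]
[0.5107 0.0835 0.0218]
[0.5125 0.0755 0.0218]
[0.5133 0.0675 0.0237]
[0.5142 0.0595 0.0218]
[0.516  0.0515 0.0218]
[0.5158 0.0436 0.0218]
[0.5176 0.0356 0.0218]
[0.5184 0.0276 0.0237]
[0.5193 0.0197 0.0218]
[0.5211 0.0117 0.0218]
[0.5209 0.0037 0.0218]
[ 0.5227 -0.0043  0.0218]
[ 0.5245 -0.0122  0.0257]
[ 0.5244 -0.0202  0.0297]
[ 0.5252 -0.0282  0.0277]
[ 0.527  -0.0361  0.0277]
[ 0.5268 -0.0441  0.0277]
[ 0.5286 -0.0521  0.0277]
[ 0.5295 -0.06    0.0297]
[ 0.5303 -0.068   0.0277]
[ 0.5321 -0.076   0.0277]
[ 0.5319 -0.0839  0.0277]
x= [-0.12651404  0.52193168] yaw 7.210414134609915 res [ 0.0001 -0.0001 -0.0003  0.0005 -0.0007  0.0001 -0.     -0.0002  0.0006
 -0.0006  0.0002  0.     -0.0002  0.0006 -0.0005  0.0003  0.0011 -0.0001
 -0.0003  0.0005 -0.0007  0.0001 -0.0001 -0.0002  0.0006 -0.0006]
button z.085 scene [ 0.53461026 -0.04384968  0.085     ]
top btn [ 0.51200441 -0.04687959  0.085     ]
top btn [ 0.54279531 -0.04249664  0.085     ]
sleeve left end top [ 0.52508407 -0.01209362  0.099     ]
right end [ 0.54429269 -0.19785272  0.099     ] plate corners [array([0.6344, 0.1609, 0.004 ]), array([ 0.6678, -0.2135,  0.004 ]), array([ 0.522 , -0.2206,  0.004 ]), array([0.4792, 0.1452, 0.004 ])]
```

```bash
python3 - <<'E'
from h import *
s=dict(np.load('/tmp/scene.npz')); p=pts(s); 
a=np.radians(7.21); ey=np.array([-np.sin(a),np.cos(a)]); ex=np.array([np.cos(a),np.sin(a)])
o=np.array([0.52193,0.])
for v in range(184,208,2):
  print(v,[( round((p[v,u,:2]-o)@ex*1000),round((p[v,u,:2]-o)@ey*1000),round(p[v,u,2]*1000), int(s['image'][v,u].sum())) for u in range(262,296,3)])
E
```

```text
184 [(-1, -67, 102, 398), (-3, -62, 101, 400), (-5, -56, 101, 392), (-6, -51, 101, 399), (-9, -46, 100, 398), (-10, -40, 100, 395), (-11, -35, 100, 400), (-13, -30, 100, 401), (-14, -24, 100, 387), (-13, -18, 102, 388), (-148, -40, 2, 374), (-151, -34, 0, 373)]
186 [(5, -65, 102, 401), (3, -60, 102, 397), (1, -55, 101, 402), (-3, -50, 99, 400), (-2, -44, 101, 401), (-4, -39, 100, 403), (-2, -33, 103, 389), (-4, -28, 102, 400), (-6, -22, 102, 405), (-9, -17, 101, 400), (-138, -38, 4, 341), (-143, -33, 1, 376)]
188 [(10, -64, 101, 392), (8, -59, 101, 395), (8, -53, 102, 394), (6, -48, 102, 402), (6, -42, 102, 397), (4, -37, 102, 396), (3, -32, 102, 400), (-1, -27, 100, 403), (0, -21, 102, 399), (-4, -16, 100, 404), (-8, -11, 98, 249), (-8, -6, 99, 275)]
190 [(15, -63, 100, 319), (12, -58, 99, 336), (12, -52, 101, 355), (10, -47, 100, 374), (9, -41, 100, 389), (9, -36, 101, 398), (9, -30, 102, 403), (6, -25, 101, 403), (6, -20, 102, 404), (6, -14, 103, 388), (0, -10, 99, 195), (-4, -5, 97, 164)]
192 [(14, -63, 95, 252), (14, -57, 96, 245), (11, -52, 95, 252), (13, -46, 97, 284), (13, -4
[... 1150 characters left out ...]
, -81, 2, 325), (14, -52, 74, 310), (12, -46, 74, 284), (13, -40, 75, 295), (12, -35, 76, 287), (12, -29, 77, 304), (14, -23, 79, 264), (13, -18, 80, 265), (9, -13, 78, 209), (8, -7, 78, 136), (8, -2, 79, 115)]
204 [(-61, -85, 4, 363), (-65, -79, 3, 367), (-64, -73, 4, 360), (-69, -68, 1, 363), (-71, -62, 1, 340), (-69, -55, 4, 321), (-72, -49, 3, 303), (15, -23, 76, 280), (13, -18, 75, 272), (-75, -31, 4, 275), (-77, -25, 4, 317), (-81, -19, 2, 285)]
206 [(-58, -84, 2, 375), (-56, -77, 4, 363), (-60, -72, 2, 366), (-62, -66, 2, 362), (-61, -59, 4, 372), (-64, -54, 3, 374), (-67, -48, 2, 365), (-68, -42, 2, 358), (-69, -36, 3, 344), (-73, -30, 1, 352), (-74, -24, 1, 372), (-72, -17, 4, 362)]
```

```bash
cat > plan.py <<'E'
from h import *
a=np.radians(7.21); ey=np.array([-np.sin(a),np.cos(a),0]); ex=np.array([np.cos(a),np.sin(a),0]); o=np.array([0.52193,0,0])
def st():
    s=bot.get_obs(); R=Ro.from_quat(s['tool_rot']).as_matrix(); d=s['eef_pos']-o
    print('t',round(s['clock'],2),'pos',s['eef_pos'].round(4),"y' ",round(float(d@ey),4),"x' ",round(float(d@ex),4),'F ex,ey,z',[round(float(s['ft_force']@k),1) for k in (ex,ey,[0,0,1])],'w',round(s['grip_width'],4),'yaw',round(float(np.degrees(np.arctan2(R[1,0],R[0,0]))),2))
    return s,R
def rows(target,yawdeg,n=8,vmax=.049,tmax=8.5):
    s,R=st(); p=s['eef_pos'].copy(); yaw=np.degrees(np.arctan2(R[1,0],R[0,0])); out=[]
    for i in range(n):
        y=np.radians(yaw); Rt=np.array([[np.cos(y),np.sin(y),0],[np.sin(y),-np.cos(y),0],[0,0,-1]])
        d=np.array(target)-p; L=np.linalg.norm(d); d=d*min(1,vmax/max(L,1e-9)); t=np.clip(yawdeg-yaw,-tmax,tmax)
        out.append([round(float(v),3) for v in Rt.T@d]+[round(float(-t),1)]); p=p+d; yaw+=t
    print(out)
E
python3 -c "
from plan import *
rows([.5283,-.0501,.2],7.21)"
```

```text
t 0.1 pos [ 0.1196 -0.4849  0.2415] y'  -0.4306 x'  -0.46 F ex,ey,z [-0.6, -0.2, 1.5] w 0.0854 yaw -76.15
[[-0.027, -0.041, 0.003, -8.5], [-0.02, -0.045, 0.003, -8.5], [-0.013, -0.047, 0.003, -8.5], [-0.006, -0.048, 0.003, -8.5], [0.001, -0.049, 0.003, -8.5], [0.008, -0.048, 0.003, -8.5], [0.015, -0.046, 0.003, -8.5], [0.022, -0.044, 0.003, -8.5]]
```

>>> send_rows(
  increments=[
    [[-0.027,-0.041,0.003,-8.5],[-0.02,-0.045,0.003,-8.5],[-0.013,-0.047,0.003,-8.5],[-0.006,-0.048,0.003,-8.5],[0.001,-0.049,0.003,-8.5],[0.008,-0.048,0.003,-8.5],[0.015,-0.046,0.003,-8.5],[0.022,-0.044,0.003,-8.5]],
  ],
  hand=-1,
)

```text
clock: 0.9
eef_pos: [0.3869, -0.194, 0.2138]
tool_rot: [0.998, -0.065, -0.001, -0.001]
ft_force: [0.5, -1.1, 0.7]
grip_width: 0.0859
```

```bash
python3 -c "
from plan import *
rows([.5283,-.0501,.2],7.21)"
```

```text
t 0.9 pos [ 0.3869 -0.194   0.2138] y'  -0.1755 x'  -0.1583 F ex,ey,z [0.3, -1.2, 0.7] w 0.0859 yaw -7.41
[[0.029, -0.039, 0.003, -8.5], [0.035, -0.034, 0.003, -6.1], [0.038, -0.03, 0.003, -0.0], [0.038, -0.03, 0.003, -0.0], [0.005, -0.004, 0.0, -0.0], [0.0, 0.0, 0.0, -0.0], [0.0, 0.0, 0.0, -0.0], [0.0, 0.0, 0.0, -0.0]]
```

>>> send_rows(
  increments=[
    [[0.029,-0.039,0.003,-8.5],[0.035,-0.034,0.003,-6.1],[0.038,-0.03,0.003,0],[0.038,-0.03,0.003,0],[0.005,-0.004,0.0,0],[0.0,0.0,0.04,0],[0.0,0.0,0.015,0],[0.0,0.0,0.0,0]],
  ],
)

```text
clock: 1.7
eef_pos: [0.5315, -0.0378, 0.1415]
tool_rot: [0.997, 0.073, -0.003, -0.002]
ft_force: [-0.1, -0.5, -0.6]
grip_width: 0.0852
```

```bash
python3 -c "
from plan import *
cam('scene','s1.png');cam('top','t1.png')
rows([.5283,-.0501,.078],7.21)"
```

```text
t 1.8 pos [ 0.5323 -0.0382  0.1433] y'  -0.0392 x'  0.0055 F ex,ey,z [0.5, -0.1, -0.2] w 0.0856 yaw 8.37
[[-0.004, 0.008, 0.048, 1.2], [-0.001, 0.003, 0.017, -0.0], [0.0, 0.0, 0.0, -0.0], [0.0, 0.0, 0.0, -0.0], [0.0, 0.0, 0.0, -0.0], [0.0, 0.0, 0.0, -0.0], [0.0, 0.0, 0.0, -0.0], [0.0, 0.0, 0.0, -0.0]]
```

View pics/s1.png

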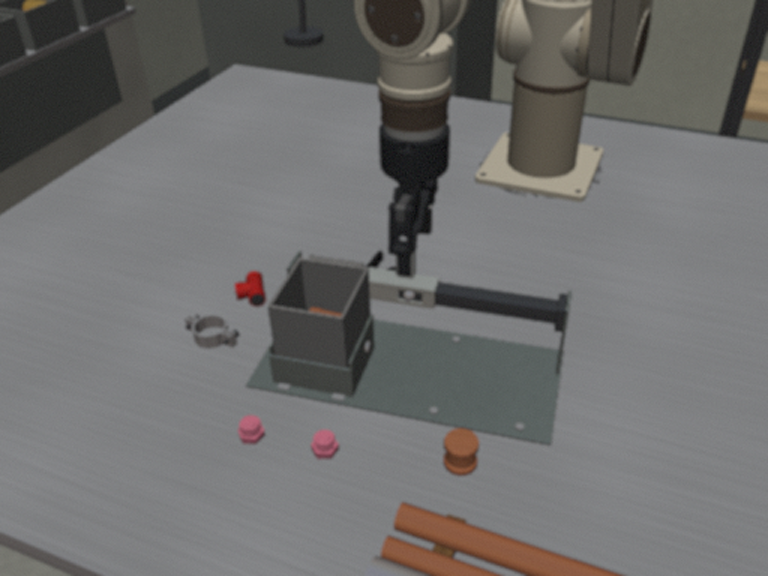

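View pics/t1.png

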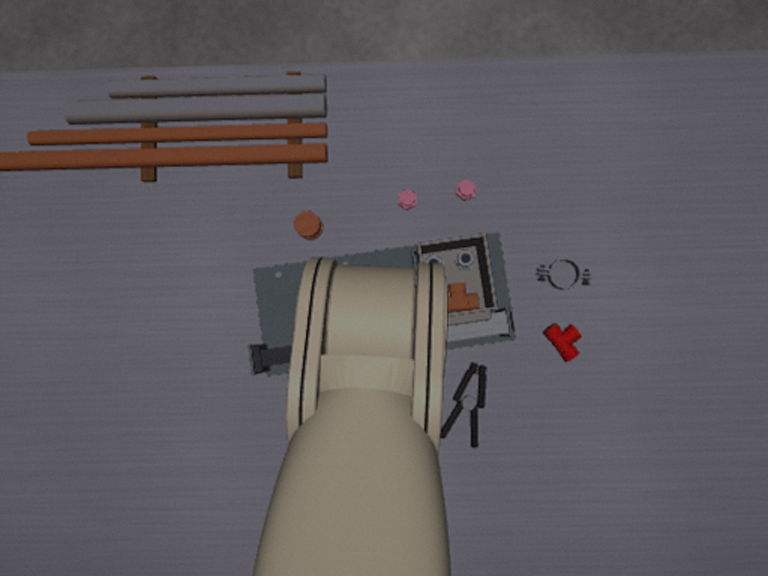

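>>> send_rows(
  increments=[
    [[-0.003,0.008,0.01,1.2],[-0.002,0.003,0.015,0],[0,0,0.02,0],[0,0,0.015,0],[0,0,0.005,0],[0,0,0,0],[0,0,0,0],[0,0,0,0]],
  ],
)

```text
clock: 2.6
eef_pos: [0.5322, -0.0569, 0.0829]
tool_rot: [0.998, 0.056, 0.005, 0.001]
ft_force: [-0.6, -0.3, 1.0]
grip_width: 0.0854
```

```bash
python3 -c "
from plan import *
rows([.5283,-.0501,.078],7.21)"
```

```text
t 2.6 pos [ 0.5322 -0.0569  0.0829] y'  -0.0577 x'  0.0031 F ex,ey,z [-0.7, -0.2, 1.0] w 0.0854 yaw 6.47
[[-0.003, -0.007, 0.005, -0.7], [0.0, 0.0, 0.0, -0.0], [0.0, 0.0, 0.0, -0.0], [0.0, 0.0, 0.0, -0.0], [0.0, 0.0, 0.0, -0.0], [0.0, 0.0, 0.0, -0.0], [0.0, 0.0, 0.0, -0.0], [0.0, 0.0, 0.0, -0.0]]
```

>>> send_rows(
  increments=[
    [[-0.003,-0.006,0.004,-0.7],[0,0,0,0],[0,0,0,0],[0,0,0,0],[0,0,0,0],[0,0,0,0],[0,0,0,0],[0,0,0,0]],
  ],
  hand=-0.2,
)

```text
clock: 3.4
eef_pos: [0.5299, -0.0505, 0.0807]
tool_rot: [0.998, 0.063, 0.008, 0.001]
ft_force: [-0.1, -1.0, -0.1]
grip_width: 0.0511
```

```bash
python3 -c "
from plan import *
st();st();cam('top','t2.png');st()
rows([.5283,-.0501,.078],7.21)"
```

```text
t 3.4 pos [ 0.5299 -0.0505  0.0807] y'  -0.0511 x'  0.0016 F ex,ey,z [-0.2, -1.0, -0.1] w 0.0511 yaw 7.27
t 3.4 pos [ 0.5299 -0.0505  0.0807] y'  -0.0511 x'  0.0016 F ex,ey,z [-0.2, -1.0, -0.1] w 0.0511 yaw 7.27
t 3.45 pos [ 0.5299 -0.0505  0.0807] y'  -0.0511 x'  0.0015 F ex,ey,z [0.1, 0.4, 0.2] w 0.0512 yaw 7.28
t 3.45 pos [ 0.5299 -0.0505  0.0807] y'  -0.0511 x'  0.0015 F ex,ey,z [0.1, 0.4, 0.2] w 0.0512 yaw 7.28
[[-0.001, -0.001, 0.003, 0.1], [0.0, 0.0, 0.0, -0.0], [0.0, 0.0, 0.0, -0.0], [0.0, 0.0, 0.0, -0.0], [0.0, 0.0, 0.0, -0.0], [0.0, 0.0, 0.0, -0.0], [0.0, 0.0, 0.0, -0.0], [0.0, 0.0, 0.0, -0.0]]
```

>>> send_rows(
  increments=[
    [[-0.0015,-0.0006,0.0025,0],[0,0,0,0],[0,0,0,0],[0,0,0,0],[0,0,0,0],[0,0,0,0],[0,0,0,0],[0,0,0,0]],
  ],
  hand=0.06,
)

```text
clock: 4.25
eef_pos: [0.5281, -0.0501, 0.0778]
tool_rot: [0.998, 0.063, 0.007, 0.001]
ft_force: [-0.5, -0.8, -1.3]
grip_width: 0.0401
```

```bash
python3 -c "
from plan import *
s,R=st();print(R.round(3)); c=cam('scene')
cv2.imwrite('pics/s2.png',cv2.resize(c['image'][140:260,190:390,::-1],None,fx=4,fy=4,interpolation=cv2.INTER_CUBIC))"
```

```text
t 4.25 pos [ 0.5281 -0.0501  0.0778] y'  -0.0505 x'  -0.0001 F ex,ey,z [-0.6, -0.7, -1.3] w 0.0401 yaw 7.26
[[ 0.992  0.126  0.015]
 [ 0.126 -0.992 -0.001]
 [ 0.015  0.003 -1.   ]]
```

View pics/s2.png

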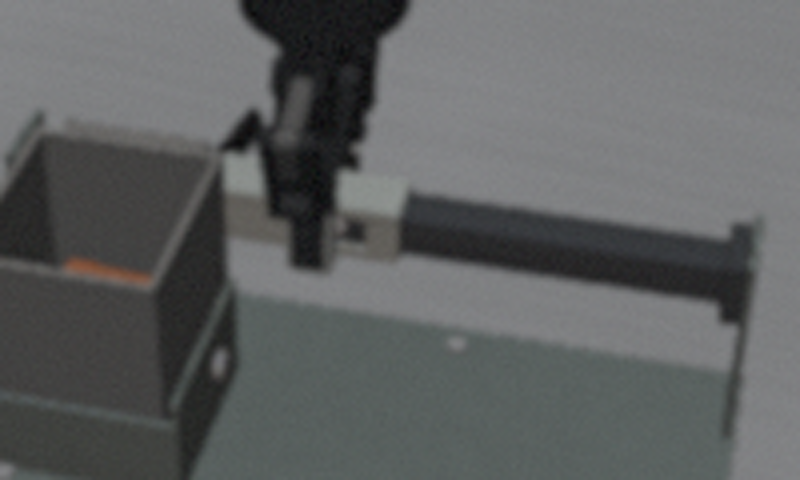

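>>> send_rows(
  increments=[
    [[0,0,0,0],[0,0,0,0],[0,0,0,0],[0,0,0,0],[0,0,0,0],[0,0,0,0],[0,0,0,0],[0,0,0,0]],
  ],
  hand=1,
)

```text
clock: 5.1
eef_pos: [0.5274, -0.0503, 0.0782]
tool_rot: [0.998, 0.063, 0.006, 0.001]
ft_force: [0.8, 0.8, 1.8]
grip_width: 0.0268
```

```bash
python3 -c "
from plan import *
st()"
```

```text
t 5.1 pos [ 0.5274 -0.0503  0.0782] y'  -0.0505 x'  -0.0009 F ex,ey,z [0.9, 0.7, 1.8] w 0.0268 yaw 7.24
```

>>> send_rows(
  increments=[
    [[0,-0.002,0,0],[0,-0.002,0,0],[0,-0.002,0,0],[0,-0.002,0,0],[0,-0.002,0,0],[0,-0.002,0,0],[0,-0.002,0,0],[0,-0.002,0,0]],
  ],
)

```text
clock: 5.9
eef_pos: [0.5274, -0.0499, 0.0782]
tool_rot: [0.998, 0.058, 0.007, 0.017]
ft_force: [1.5, -7.5, 1.0]
grip_width: 0.0266
```

```bash
python3 -c "
from plan import *
st()
c=cam('scene')
cv2.imwrite('pics/s3.png',cv2.resize(c['image'][140:260,190:390,::-1],None,fx=4,fy=4,interpolation=cv2.INTER_CUBIC))"
```

```text
t 5.9 pos [ 0.5274 -0.0499  0.0782] y'  -0.0502 x'  -0.0008 F ex,ey,z [0.6, -7.7, 1.0] w 0.0266 yaw 6.62
```

View pics/s3.png

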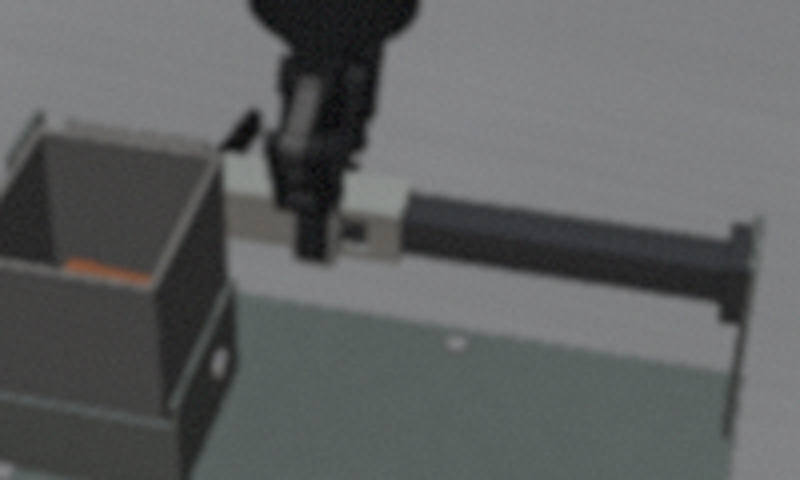

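>>> send_rows(
  increments=[
    [[0,-0.003,0,0],[0,-0.003,0,0],[0,-0.0035,0,0],[0,-0.0035,0,0],[0,-0.004,0,0],[0,-0.004,0,0],[0,-0.004,0,0],[0,-0.004,0,0]],
  ],
)

```text
clock: 6.75
eef_pos: [0.5264, -0.041, 0.0781]
tool_rot: [0.998, 0.053, 0.009, 0.038]
ft_force: [1.8, -12.6, 0.5]
grip_width: 0.0268
```

```bash
python3 -c "
from plan import *
st()"
```

```text
t 6.75 pos [ 0.5264 -0.041   0.0781] y'  -0.0412 x'  -0.0007 F ex,ey,z [0.2, -12.7, 0.5] w 0.0268 yaw 6.07
```

```bash
python3 -c "
from plan import *
s,R=st();print(R.round(3))
c=cam('scene')
cv2.imwrite('pics/s4.png',cv2.resize(c['image'][140:260,190:390,::-1],None,fx=4,fy=4,interpolation=cv2.INTER_CUBIC))"
```

```text
t 6.75 pos [ 0.5264 -0.041   0.0781] y'  -0.0412 x'  -0.0007 F ex,ey,z [0.2, -12.7, 0.5] w 0.0268 yaw 6.07
[[ 0.994  0.104  0.021]
 [ 0.106 -0.992 -0.075]
 [ 0.013  0.077 -0.997]]
```

View pics/s4.png

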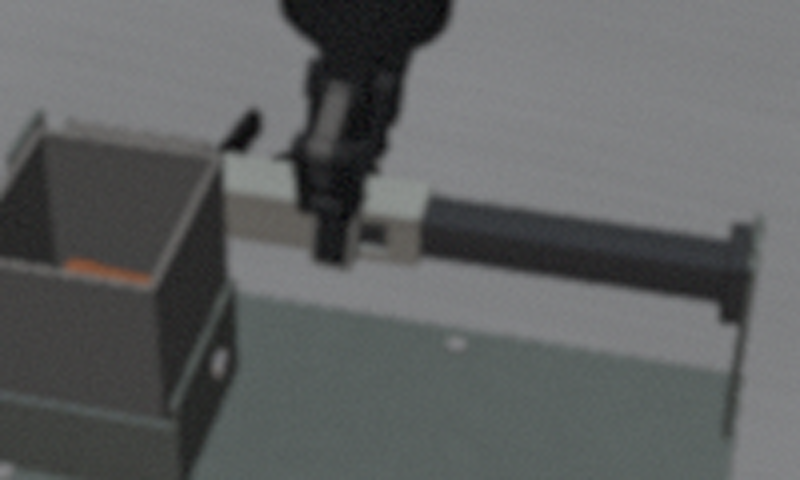

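>>> send_rows(
  increments=[
    [[0,-0.005,-0.0004,0],[0,-0.005,-0.0004,0],[0,-0.005,-0.0004,0],[0,-0.005,-0.0004,0],[0,-0.005,-0.0004,0],[0,-0.005,-0.0004,0],[0,-0.005,-0.0004,0],[0,0,0,0]],
  ],
)

```text
clock: 7.6
eef_pos: [0.5241, -0.0226, 0.0781]
tool_rot: [0.997, 0.05, 0.009, 0.055]
ft_force: [0.1, 2.6, 2.3]
grip_width: 0.0268
```

```bash
python3 -c "
from plan import *
s,R=st();print(R.round(3))"
```

```text
t 7.6 pos [ 0.5241 -0.0226  0.0781] y'  -0.0226 x'  -0.0007 F ex,ey,z [0.5, 2.6, 2.3] w 0.0268 yaw 5.77
[[ 0.995  0.099  0.024]
 [ 0.101 -0.989 -0.108]
 [ 0.013  0.11  -0.994]]
```

>>> send_rows(
  increments=[
    [[0,-0.008,-0.0008,0],[0,-0.012,-0.0013,0],[0,-0.012,-0.0013,0],[0,-0.012,-0.0013,0],[0,-0.012,-0.0013,0],[0,-0.012,-0.0013,0],[0,-0.006,-0.0006,0],[0,0,0,0]],
  ],
)

```text
clock: 8.4
eef_pos: [0.5164, 0.0382, 0.0781]
tool_rot: [0.996, 0.048, 0.009, 0.071]
ft_force: [0.6, -0.1, 0.4]
grip_width: 0.0268
```

```bash
python3 -c "
from plan import *
s,R=st();print(R.round(3))
c=cam('scene')
cv2.imwrite('pics/s5.png',cv2.resize(c['image'][140:260,190:390,::-1],None,fx=4,fy=4,interpolation=cv2.INTER_CUBIC))"
```

```text
t 8.4 pos [0.5164 0.0382 0.0781] y'  0.0386 x'  -0.0007 F ex,ey,z [0.6, -0.2, 0.4] w 0.0268 yaw 5.55
[[ 0.995  0.094  0.024]
 [ 0.097 -0.985 -0.14 ]
 [ 0.011  0.142 -0.99 ]]
```

View pics/s5.png

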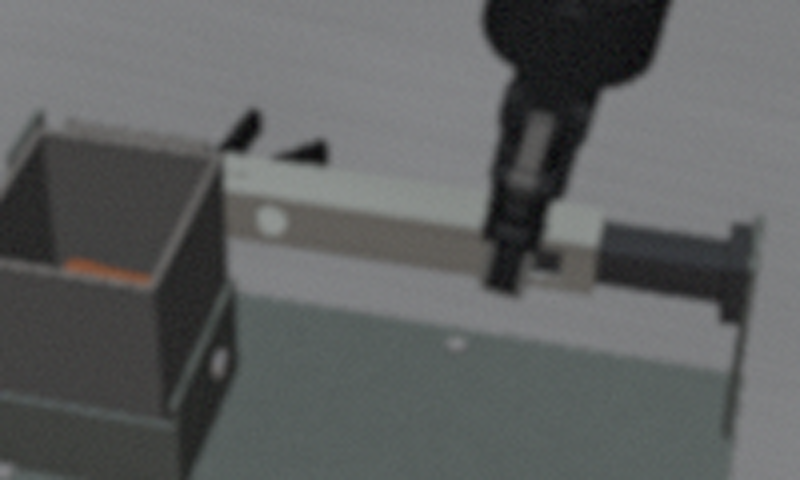

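>>> send_rows(
  increments=[
    [[0,-0.006,-0.0009,0],[0,-0.007,-0.001,0],[0,-0.007,-0.001,0],[0,-0.006,-0.0009,0],[0,-0.004,-0.0006,0],[0,0,0,0],[0,0,0,0],[0,0,0,0]],
  ],
)

```text
clock: 9.25
eef_pos: [0.5134, 0.0627, 0.078]
tool_rot: [0.996, 0.047, 0.008, 0.076]
ft_force: [-0.7, -1.9, 1.1]
grip_width: 0.0272
```

```bash
python3 -c "
from plan import *
s,R=st();print(R.round(3))"
```

```text
t 9.25 pos [0.5134 0.0627 0.078 ] y'  0.0633 x'  -0.0006 F ex,ey,z [-0.9, -1.8, 1.1] w 0.0272 yaw 5.46
[[ 0.995  0.093  0.024]
 [ 0.095 -0.984 -0.151]
 [ 0.01   0.153 -0.988]]
```

```bash
python3 -c "
from plan import *
c=cam('scene')
cv2.imwrite('pics/s6.png',cv2.resize(c['image'][170:240,230:330,::-1],None,fx=8,fy=8,interpolation=cv2.INTER_CUBIC))"
```

```text
(no output)
```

View pics/s6.png

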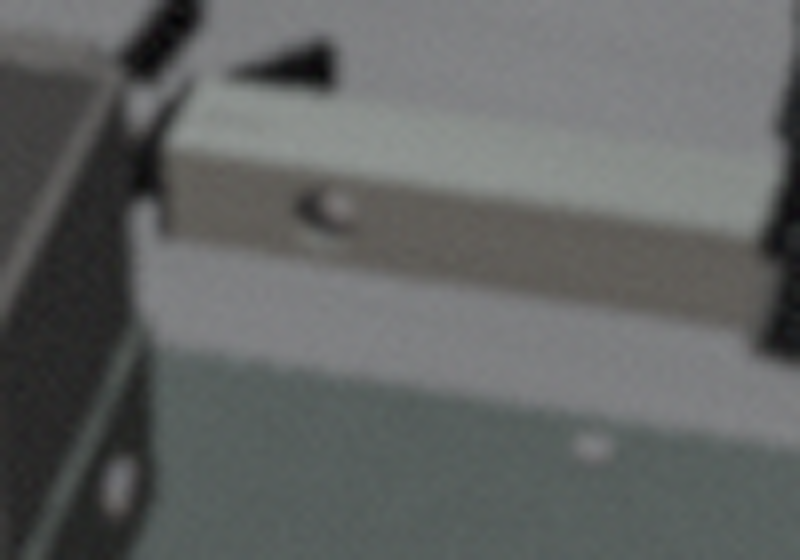

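>>> send_rows(
  increments=[
    [[0,-0.003,-0.0004,0],[0,-0.003,-0.0004,0],[0,-0.003,-0.0004,0],[0,-0.003,-0.0004,0],[0,0,0,0],[0,0,0,0],[0,0,0,0],[0,0,0,0]],
  ],
)

```text
clock: 10.1
eef_pos: [0.5128, 0.0672, 0.0781]
tool_rot: [0.995, 0.045, 0.009, 0.085]
ft_force: [-0.0, -3.7, 1.0]
grip_width: 0.0268
```

```bash
python3 -c "
from plan import *
s,R=st();print(R.round(3))
c=cam('scene')
cv2.imwrite('pics/s7.png',cv2.resize(c['image'][170:240,230:330,::-1],None,fx=8,fy=8,interpolation=cv2.INTER_CUBIC))"
```

```text
t 10.1 pos [0.5128 0.0672 0.0781] y'  0.0678 x'  -0.0006 F ex,ey,z [-0.5, -3.6, 1.0] w 0.0268 yaw 5.23
[[ 0.996  0.088  0.025]
 [ 0.091 -0.981 -0.169]
 [ 0.01   0.171 -0.985]]
```

View pics/s7.png

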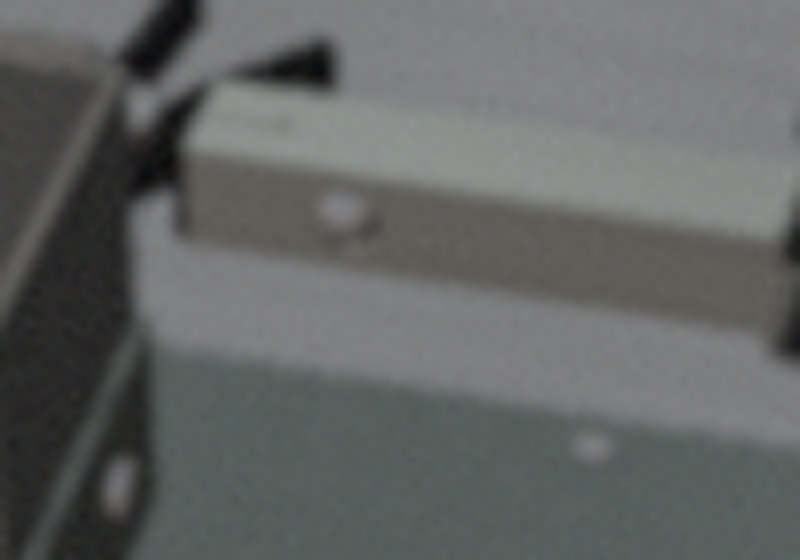

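```bash
python3 - <<'E'
from plan import *
s=dict(np.load('/tmp/scene.npz')); p=pts(s)
for v in range(192,202,2):
  print(v,[( round(float((p[v,u]-o)@ex)*1000),round(float((p[v,u]-o)@ey)*1000),round(p[v,u,2]*1000), int(s['image'][v,u].sum())) for u in range(264,284,2)])
E
```

```text
192 [(15, -59, 96, 276), (13, -56, 96, 282), (13, -52, 96, 287), (13, -48, 97, 288), (13, -44, 98, 306), (15, -40, 100, 326), (11, -37, 98, 347), (12, -33, 99, 362), (16, -28, 103, 377), (13, -25, 101, 392)]
194 [(14, -59, 91, 273), (14, -55, 92, 276), (12, -52, 92, 277), (15, -47, 94, 318), (12, -44, 92, 347), (13, -40, 94, 321), (15, -36, 96, 284), (13, -33, 95, 279), (14, -29, 97, 287), (12, -26, 96, 291)]
196 [(15, -59, 88, 279), (14, -55, 87, 277), (12, -52, 87, 274), (16, -47, 91, 352), (16, -43, 91, 383), (13, -40, 89, 353), (10, -37, 87, 270), (16, -32, 93, 280), (11, -29, 90, 278), (12, -26, 91, 273)]
198 [(12, -60, 80, 280), (12, -56, 81, 276), (14, -51, 84, 266), (708, 136, 646, 285), (20, -42, 90, 311), (16, -40, 87, 279), (9, -38, 82, 219), (14, -33, 87, 277), (14, -29, 87, 279), (12, -25, 87, 281)]
200 [(11, -60, 75, 271), (14, -55, 78, 278), (13, -52, 78, 273), (13, -48, 79, 255), (14, -44, 80, 254), (14, -40, 81, 285), (14, -36, 82, 278), (12, -33, 81, 279), (14, -29, 83, 275), (14, -25, 84, 282)]
```

>>> send_rows(
  increments=[
    [[0,0.002,0.0003,0],[0,0.003,0.0005,0],[0,0.0035,0.0006,0],[0,0.004,0.0007,0],[0,0.004,0.0007,0],[0,0.0042,0.0007,0],[0,0.0042,0.0007,0],[0,0.0042,0.0007,0]],
  ],
)

```text
clock: 10.95
eef_pos: [0.5131, 0.065, 0.0781]
tool_rot: [0.997, 0.054, 0.008, 0.057]
ft_force: [-3.4, 13.6, 5.2]
grip_width: 0.0271
```

```bash
python3 -c "
from plan import *
s,R=st();print(R.round(3))"
```

```text
t 10.95 pos [0.5131 0.065  0.0781] y'  0.0656 x'  -0.0006 F ex,ey,z [-1.7, 13.9, 5.2] w 0.0271 yaw 6.18
[[ 0.994  0.106  0.022]
 [ 0.108 -0.988 -0.112]
 [ 0.01   0.114 -0.993]]
```

>>> send_rows(
  increments=[
    [[0,0.0042,0.0005,0],[0,0.0045,0.0005,0],[0,0.0048,0.0005,0],[0,0.0048,0.0005,0],[0,0.0048,0.0005,0],[0,0.0048,0.0005,0],[0,0.0048,0.0005,0],[0,0.0048,0.0005,0]],
  ],
)

```text
clock: 11.75
eef_pos: [0.513, 0.065, 0.078]
tool_rot: [0.998, 0.063, 0.006, 0.019]
ft_force: [-3.5, 16.3, 5.0]
grip_width: 0.0271
```

```bash
python3 -c "
from plan import *
s,R=st();print(R.round(3))
c=cam('scene')
cv2.imwrite('pics/s8.png',cv2.resize(c['image'][170:240,230:330,::-1],None,fx=8,fy=8,interpolation=cv2.INTER_CUBIC))"
```

```text
t 11.75 pos [0.513 0.065 0.078] y'  0.0656 x'  -0.0007 F ex,ey,z [-1.4, 16.6, 5.0] w 0.0271 yaw 7.29
[[ 0.992  0.126  0.015]
 [ 0.127 -0.991 -0.037]
 [ 0.01   0.038 -0.999]]
```

View pics/s8.png

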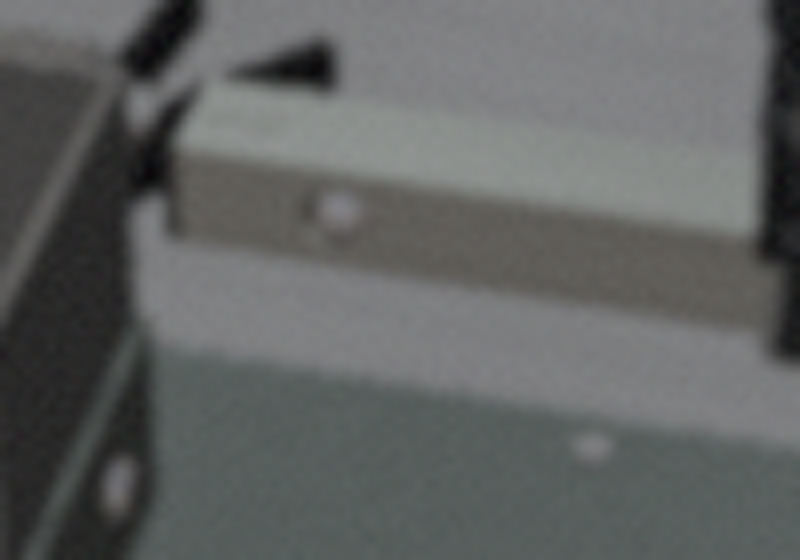

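>>> send_rows(
  increments=[
    [[0,0.002,0,0],[0,0,0,0],[0,0,0,0],[0,0,0,0],[0,0,0,0],[0,0,0,0],[0,0,0,0],[0,0,0,0]],
  ],
)

```text
clock: 12.6
eef_pos: [0.513, 0.0653, 0.078]
tool_rot: [0.998, 0.063, 0.006, 0.018]
ft_force: [-0.4, 2.9, 2.0]
grip_width: 0.027
```

>>> send_rows(
  increments=[
    [[0,0,0,0],[0,0,0,0],[0,0,0,0],[0,0,0,0],[0,0,0,0],[0,0,-0.01,0],[0,0,-0.02,0],[0,0,-0.03,0]],
  ],
  hand=-0.6,
)

```text
clock: 13.4
eef_pos: [0.509, 0.0654, 0.1357]
tool_rot: [0.998, 0.061, 0.002, 0.019]
ft_force: [-0.1, -0.3, 0.2]
grip_width: 0.0687
```

```bash
python3 - <<'E'
from plan import *
s,R=st();print(R.round(3))
def ray(c,u,v,h):
    d=Rm(c)@[(u-c['camera_matrix'][0,2])/c['camera_matrix'][0,0],(v-c['camera_matrix'][1,2])/c['camera_matrix'][1,1],1]
    return c['eye']+d*(h-c['eye'][2])/d[2]
c=dict(np.load('/tmp/top.npz'))
for u,v in((430,10),(590,0),(610,165),(455,190)):
    q=ray(c,160+u/3.6-.5,160+v/3.6-.5,.123)-o; print(round(q@ex,4),round(q@ey,4))
p=pts(c); m=(abs(p[...,2]-.123)<.005)&(p[...,0]<.7)&(p[...,0]>.5); q=(p[m]-o); X=q@ex;Y=q@ey; print(len(X),X.min(),X.max(),Y.min(),Y.max())
cam('scene','s9.png')
E
```

```text
t 13.4 pos [0.509  0.0654 0.1357] y'  0.0665 x'  -0.0046 F ex,ey,z [-0.2, -0.3, 0.2] w 0.0687 yaw 7.01
[[ 0.993  0.122  0.005]
 [ 0.122 -0.992 -0.037]
 [ 0.001  0.037 -0.999]]
0.1159 -0.0954
0.1084 -0.1817
0.0188 -0.1783
0.0177 -0.0942
462 0.005965928122721126 0.11785594205138095 -0.18346702842819465 -0.09328312486177455
```

View pics/s9.png

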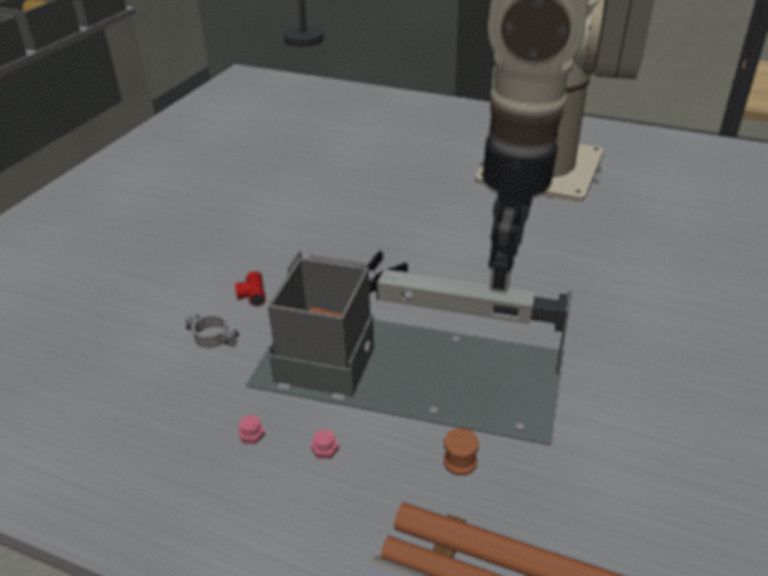

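```bash
python3 -c "
from plan import *
t=o+ex*.055+ey*(-.138)+[0,0,.19]
print(t);rows(t,7.21,vmax=.035)"
```

```text
[ 0.59381499 -0.13000596  0.19      ]
t 13.45 pos [0.5126 0.0661 0.1418] y'  0.0667 x'  -0.001 F ex,ey,z [1.1, 0.5, 3.4] w 0.0684 yaw 7.02
[[0.009, 0.033, -0.008, -0.2], [0.009, 0.033, -0.008, -0.0], [0.009, 0.033, -0.008, -0.0], [0.009, 0.033, -0.008, -0.0], [0.009, 0.033, -0.008, -0.0], [0.009, 0.033, -0.008, -0.0], [0.002, 0.007, -0.002, -0.0], [0.0, 0.0, 0.0, -0.0]]
```

>>> send_rows(
  increments=[
    [[0,0,-0.04,0],[0.01,0.04,-0.012,0],[0.011,0.042,0,0],[0.012,0.042,0,0],[0.012,0.042,0,0],[0.01,0.025,0,0],[0,0,0,0],[0,0,0,0]],
  ],
  hand=1,
)

```text
clock: 14.25
eef_pos: [0.5961, -0.12, 0.2145]
tool_rot: [0.998, 0.063, 0.015, 0.019]
ft_force: [-0.3, -0.3, 0.1]
grip_width: -0.0001
```

```bash
python3 -c "
from plan import *
t=o+ex*.055+ey*(-.138)+[0,0,.15]
rows(t,7.21,vmax=.035)"
```

```text
t 14.25 pos [ 0.5961 -0.12    0.2145] y'  -0.1284 x'  0.0585 F ex,ey,z [-0.4, -0.3, 0.1] w -0.0001 yaw 7.31
[[-0.002, 0.005, 0.035, 0.1], [-0.002, 0.004, 0.03, -0.0], [0.0, 0.0, 0.0, -0.0], [0.0, 0.0, 0.0, -0.0], [0.0, 0.0, 0.0, -0.0], [0.0, 0.0, 0.0, -0.0], [0.0, 0.0, 0.0, -0.0], [0.0, 0.0, 0.0, -0.0]]
```

>>> send_rows(
  increments=[
    [[-0.001,0.005,0.03,0],[-0.001,0.003,0.025,0],[0,0,0,0],[0,0,0,0],[0,0,0,0],[0,0,0,0],[0,0,0,0],[0,0,0,0]],
  ],
)

```text
clock: 15.05
eef_pos: [0.5985, -0.1246, 0.1665]
tool_rot: [0.997, 0.067, 0.019, 0.02]
ft_force: [0.0, 0.9, 0.3]
grip_width: 0.0001
```

```bash
python3 -c "
from plan import *
cam('scene','s10.png')
t=o+ex*.055+ey*(-.138)+[0,0,.106]
rows(t,7.21,vmax=.035)"
```

```text
t 15.1 pos [ 0.5986 -0.1247  0.1665] y'  -0.1333 x'  0.0604 F ex,ey,z [-0.5, -0.1, 0.3] w -0.0001 yaw 7.74
[[-0.003, 0.003, 0.035, 0.5], [-0.002, 0.002, 0.026, -0.0], [0.0, 0.0, 0.0, -0.0], [0.0, 0.0, 0.0, -0.0], [0.0, 0.0, 0.0, -0.0], [0.0, 0.0, 0.0, -0.0], [0.0, 0.0, 0.0, -0.0], [0.0, 0.0, 0.0, -0.0]]
```

View pics/s10.png

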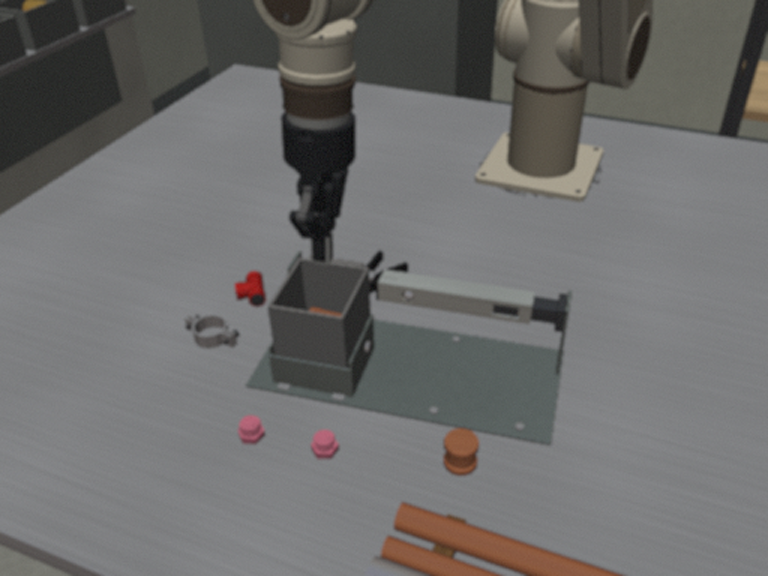

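>>> send_rows(
  increments=[
    [[-0.003,0.004,0.02,0.5],[-0.001,0.001,0.02,0],[0,0,0.015,0],[0,0,0,0],[0,0,0,0],[0,0,0,0],[0,0,0,0],[0,0,0,0]],
  ],
)

```text
clock: 15.9
eef_pos: [0.6011, -0.1331, 0.1158]
tool_rot: [0.998, 0.062, 0.024, 0.021]
ft_force: [0.1, 0.0, -0.3]
grip_width: 0.0004
```

```bash
python3 -c "
from plan import *
cam('scene','s11.png');s,R=st();print(R.round(3))"
```

```text
t 15.95 pos [ 0.6012 -0.1331  0.1159] y'  -0.142 x'  0.0619 F ex,ey,z [-0.1, -1.2, 0.3] w -0.0004 yaw 7.23
[[ 0.991  0.124  0.052]
 [ 0.126 -0.991 -0.039]
 [ 0.046  0.045 -0.998]]
```

View pics/s11.png

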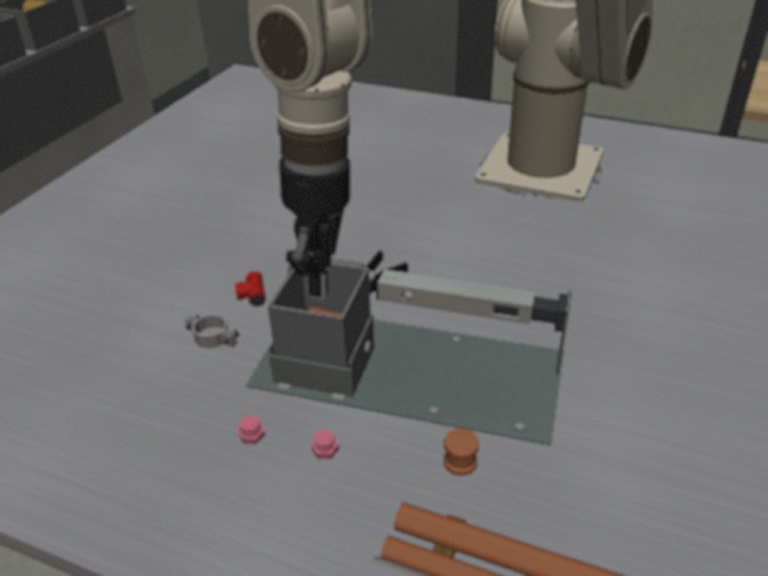

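>>> send_rows(
  increments=[
    [[-0.004,-0.002,0.008,0],[-0.01,0,0,0],[-0.01,0,0,0],[-0.008,0,0,0],[-0.006,0,0,0],[-0.006,0,0,0],[-0.006,0,0,0],[0,0,0,0]],
  ],
)

```text
clock: 16.75
eef_pos: [0.5474, -0.1378, 0.105]
tool_rot: [0.998, 0.063, 0.025, 0.021]
ft_force: [0.2, 0.3, -0.2]
grip_width: -0.0001
```

```bash
python3 -c "
from plan import *
cam('scene','s12.png');s,R=st();print(R.round(3))"
```

```text
t 16.8 pos [ 0.5478 -0.1378  0.105 ] y'  -0.14 x'  0.0084 F ex,ey,z [-0.1, -0.0, -0.1] w -0.0001 yaw 7.25
[[ 0.991  0.124  0.053]
 [ 0.126 -0.991 -0.039]
 [ 0.048  0.045 -0.998]]
```

View pics/s12.png

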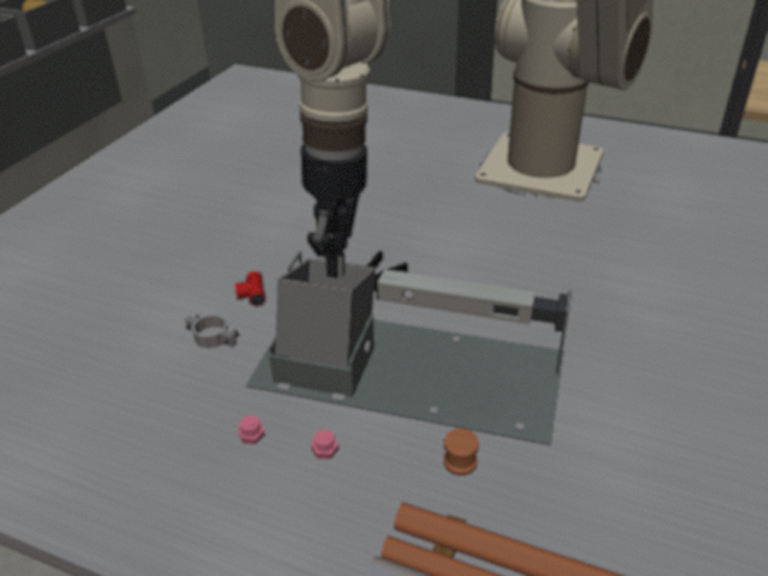

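>>> send_rows(
  increments=[
    [[-0.005,0,0.001,0],[-0.005,0,0.002,0],[-0.005,0,0.002,0],[-0.004,0,0.002,0],[-0.003,0,0.001,0],[0,0,0,0],[0,0,0,0],[0,0,0,0]],
  ],
)

```text
clock: 17.6
eef_pos: [0.5247, -0.1412, 0.095]
tool_rot: [0.997, 0.063, 0.025, 0.021]
ft_force: [0.4, -0.1, -0.6]
grip_width: -0.0001
```

```bash
python3 -c "
from plan import *
cam('scene','s13.png');s,R=st()"
```

```text
t 17.65 pos [ 0.5248 -0.1412  0.095 ] y'  -0.1405 x'  -0.0149 F ex,ey,z [0.3, -0.1, -0.1] w -0.0002 yaw 7.25
```

View pics/s13.png

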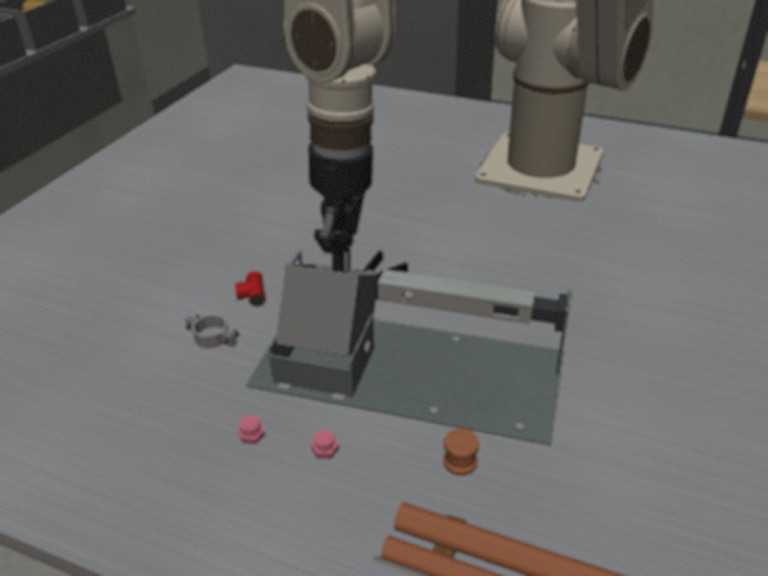

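```bash
cat > tilt.py <<'E'
from plan import *
def tilt():
    s=cam('scene'); p=pts(s); q=p[188:220,196:225].reshape(-1,3); q=q[(q[:,2]>.04)&(q[:,2]<.2)]
    A=np.c_[(q-o)@ey,q[:,2],np.ones(len(q))]; X=(q-o)@ex
    for _ in range(3):
        f=np.linalg.lstsq(A,X,rcond=None)[0]; r=abs(A@f-X); k=r<max(.004,2*np.median(r)); A,X=A[k],X[k]
    print('tilt',np.arctan(-f[1]),len(X),'res',np.std(A@f-X))
E
python3 -c "
from tilt import *
tilt()"
```

```text
tilt 0.5956958415154543 911 res 0.0016190598595191333
```

>>> send_rows(
  increments=[
    [[0.005,0,-0.005,0],[0,0,-0.02,0],[0,0,-0.03,0],[0,0,-0.04,0],[0,0,-0.04,0],[0,0,-0.03,0],[0,0,0,0],[0,0,0,0]],
  ],
)

```text
clock: 18.5
eef_pos: [0.5235, -0.1332, 0.2685]
tool_rot: [0.997, 0.063, 0.026, 0.021]
ft_force: [0.1, -0.6, -0.4]
grip_width: -0.0003
```

>>> send_rows(
  increments=[
    [[-0.03,0,0,0],[-0.045,0,0,0],[-0.045,0,0,0],[-0.045,0,0,0],[-0.03,0,0,0],[0,0,0,0],[0,0,0,0],[0,0,0,0]],
  ],
)

```text
clock: 19.3
eef_pos: [0.3227, -0.1566, 0.2498]
tool_rot: [0.998, 0.064, 0.021, 0.018]
ft_force: [0.5, 0.0, 0.6]
grip_width: -0.0
```

```bash
python3 -c "
from tilt import *
tilt();st();c=cam('scene','s14.png');cam('top','t14.png')
cv2.imwrite('pics/s15.png',cv2.resize(c['image'][170:240,230:330,::-1],None,fx=8,fy=8,interpolation=cv2.INTER_CUBIC))
p=pts(c)
for v in range(194,200):
  print(v,[( round(float((p[v,u]-o)@ex)*1000),int(c['image'][v,u].sum())) for u in range(264,284,2)])
"
```

```text
tilt 0.6005759439940388 903 res 0.001609462596817813
t 19.35 pos [ 0.323  -0.1566  0.2498] y'  -0.1304 x'  -0.217 F ex,ey,z [0.1, -0.3, -0.1] w -0.0002 yaw 7.43
194 [(13, 263), (14, 259), (9, 238), (14, 294), (12, 334), (12, 285), (13, 246), (12, 263), (12, 261), (14, 272)]
195 [(16, 262), (15, 261), (10, 223), (15, 316), (13, 359), (14, 318), (11, 257), (15, 253), (11, 260), (12, 262)]
196 [(12, 262), (13, 255), (9, 216), (14, 314), (18, 361), (13, 334), (15, 262), (14, 257), (12, 266), (11, 254)]
197 [(12, 263), (14, 258), (12, 237), (20, 296), (17, 336), (17, 307), (15, 255), (14, 253), (14, 266), (14, 263)]
198 [(13, 262), (12, 267), (15, 276), (16, 267), (17, 282), (17, 263), (13, 253), (13, 266), (11, 263), (14, 257)]
199 [(13, 260), (13, 261), (14, 278), (16, 268), (18, 245), (14, 246), (12, 248), (13, 260), (14, 259), (15, 265)]
```

View pics/s15.png

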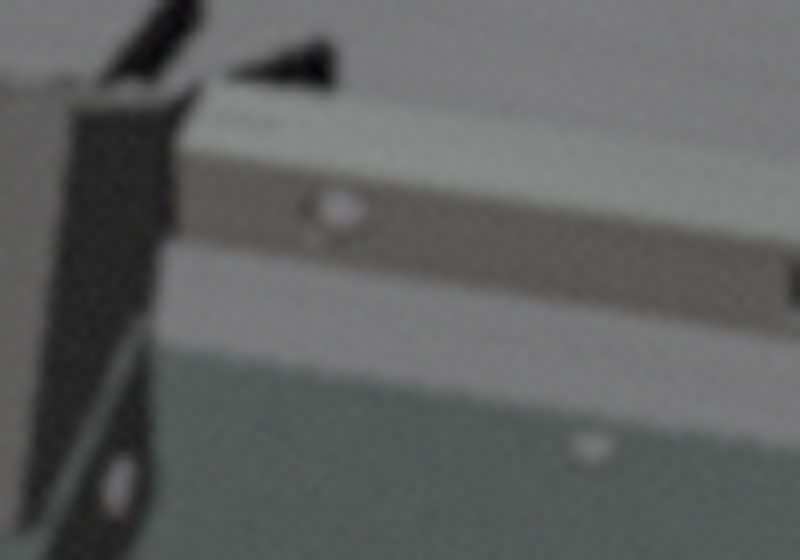

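View pics/t14.png

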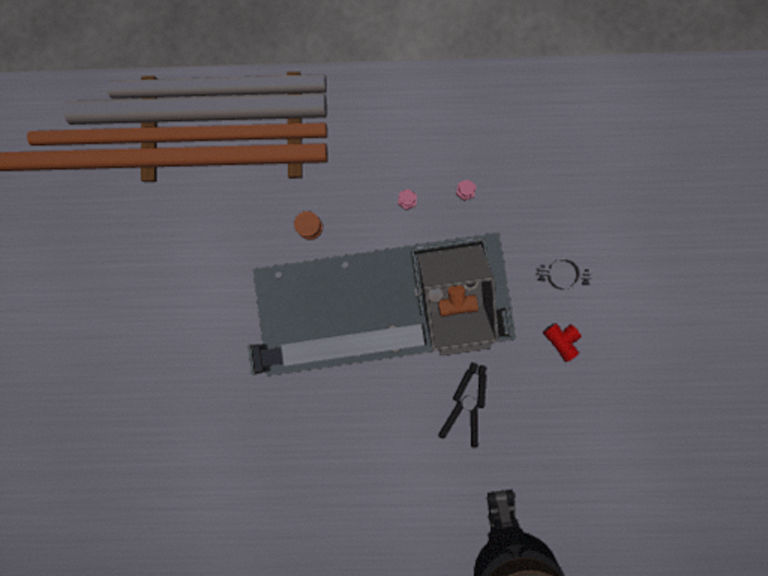

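View pics/s14.png

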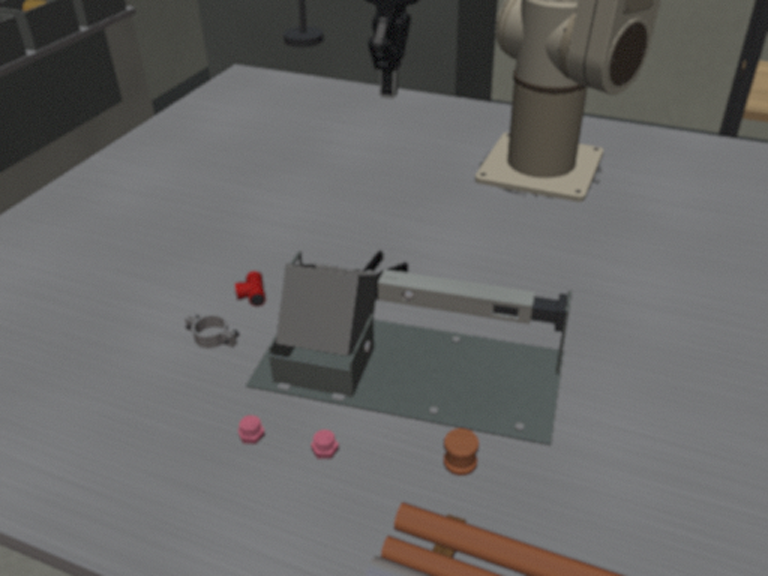

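```bash
python3 -c "
from h import *
c=dict(np.load('/tmp/top.npz'));cv2.imwrite('pics/t15.png',cv2.resize(c['image'][205:250,230:300,::-1],None,fx=10,fy=10,interpolation=cv2.INTER_CUBIC))"
```

```text
(no output)
```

View pics/t15.png

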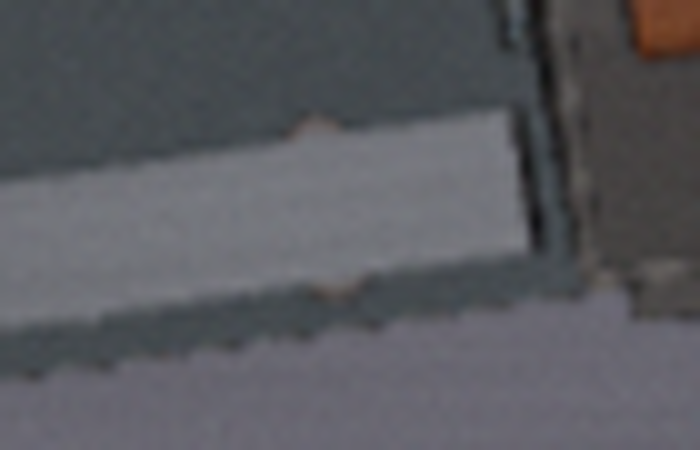

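Both buttons stand out of the tube: the back one at (318,125) and the front one at (342,288) in this crop. The bin rests at a tilt of 0.60 with its fittings in it, and the arm is clear.

```bash
python3 -c "
from h import *
print(order.job_done())"
```

```text
the job is handed in; nothing more can be done
None
```

The job is done and handed in at about 19 s; no verdict was reported. I squeezed both buttons with the pads, slid the outer tube left, tugged it back, then drew the bin forward onto its stop with closed fingers from inside.

- **Tube and buttons:** The tube stopped about 118 mm left of its start, by arm position. It stood at about 116 mm after the tug, a shift I put down to play in the holes and the gripper tilt straightening. Pictures show both buttons standing proud of the tube.
- **Tug:** I pulled back with 14 N, then 16.6 N, and the tube stayed at the same place for both. I could not read the force on each button; after about 6 N of drag, I estimate roughly 4 to 5 N on each.
- **Bin:** The tilt measured 0.60 rad by depth after the arm had left. The tee, the cap and at least one bushing can be seen in it from above. The second bushing is hidden under the back wall in the last pictures, so I could not confirm it directly; I saw nothing fall out.
- **Bystanders and look-alikes:** They look unmoved in the before and after pictures, and the arm ended touching nothing.
- **Other disagreements:** The scene camera read about 2 to 3 mm off in height against the top camera. The gripper tilted by up to about 10° during the pull, and most of that came back during the tug.

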